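Scoop a dropped guide roller from under the bench shelf and fit it in its stand

ROBOT

A 7-joint arm with a two-finger parallel gripper is mounted at the origin on the work surface. World frame = base frame: x ahead of the robot, y to its left, z up, the work surface at z = 0. Lengths are in mm, angles in rad, forces in N, time in s.
With the tool pointing down it reaches from about 400 to 750 mm from the base axis. Payload 19.5 kg.
Tool frame: the origin (TCP) lies midway between the tips of the shut fingers; the grasp point (between the pads) lies pinch_z behind it (pinch_z is the distance from the TCP to the grasp point, in mm); z points along the fingers, y is the line along which they close (so a half turn about z gives the same grasp; the last joint's range is limited). The gripper opens to 85 mm and grips with 20 to 120 N. Pads are 22 mm wide; open, the fingers measure 114 mm over their backs; the gripper's body (76 mm by 85 mm) begins 54 mm behind the grasp point. The pads swing forward as they close: fully open they stand 13 mm farther back than shut.
Start: joints at [1.207, 0.707, -0.028, 1.485, 0.022, 0.951, -0.075], TCP at [181.85, -545.459, 231.268] pointing down, gripper open.
Joint ranges: [-2.71, 2.71], [-0.32, 2.16], [-1.57, 1.52], [0, 2.45], [-1.46, 4.6], [0, 2.02], [-2.83, 2.83]. Speed limits (rad/s): [1.89, 1.89, 2.57, 2.57, 3.01, 3.01, 3.01].

INTERFACE

Orientations are given as [roll, pitch, yaw] about the fixed x, y, z axes, in that order (R = Rz(yaw) Ry(pitch) Rx(roll)).
In Python, from rig import read_state, get_image, hand_in, pinch_z gives the robot as it stands.
- The arm moves only by the tool arm_command, never from a script. Its argument "plan" is a list of rows, each an object of numbers: "x", "y", "z": the shift along the tool's x, y, z in cm; "ax", "ay", "az": the turn, a rotation vector about the tool's x, y, z in degrees; "gripper": the opening in per cent of the stroke, from 0 (shut) to 100 (fully open). In form: [{"x": .., "y": .., "z": .., "ax": .., "ay": .., "az": .., "gripper": ..}, ...]. A call has 1 to 8 rows; each row is the pose to reach, as a shift and turn from the pose commanded when the call began, along the tool's axes at that moment; what a row does not reach only later rows make up. A row lasts 1/8 s, in which the tool goes at most 62.5 mm and 10.7 degrees, less where a joint would pass 70% of its speed; a pose out of reach is approached as far as the arm can. A call with a gripper value outside its range is refused whole. The fingers move at their own pace and stop on an object; the grip force is fixed at half the most. Time passes only in rows, so rows that repeat a pose let the fingers close. It gives the time, the measured TCP pose, the force, the opening and the grip force at its end, in the units of the state.
- read_state(): the state, without advancing time (a new reading comes with each control period).
- get_image(name): name is "side" or "top" or "wrist"; returns a dict with "frame" (400x640x3 uint8, red, green, blue), "z_map" (400x640 float32, mm along the optical axis (not along the pixel's ray), 0 where there is no reading), "fx", "fy", "cx", "cy" (pixels), "world_to_cam" (4x4, takes a point from world to camera coordinates); the wrist camera has in their place "tool_from_camera" (4x4, takes a point from camera to tool coordinates, whose origin is the TCP and whose axes are the flange's). Camera axes: x right, y up, looking along -z (the intrinsics and any distortion apply to the point x, -y, -z); pixel columns grow to the right and rows downward; lengths in mm; the calibration is good to about 2 mm. A picture is of the moment at which its call begins: read the wrist's pose just before it.
- hand_in(): hands the job in; it is judged then, once.
The state is a dict: "time_s": time; "q": joint angles; "dq": joint speeds; "joint_torque": joint torques, N m; "ee_pos": TCP position; "tool_rot": TCP orientation; "ft_force": force on the tool from outside, world axes, zero at the start; "wrist_torque": the same for the moment, N m; "grip_width": finger opening in mm; "grip_force": force on a finger pad.
Only numpy, scipy, OpenCV 4.12 (cv2) and the standard library are available. Lean on these libraries where they do the work, as an engineer would, in place of code of your own. Each camera call takes 0.05 s, during which the arm holds its last target. There are 200 camera calls.

TASK

The guide roller has rolled in under the low shelf on the bench. Take the sheet-metal scoop by its handle, slide it in under the shelf lip until the roller rides up into the scoop, draw roller and scoop out together, and leave the scoop lying flat on the bench clear of the shelf. Then put the roller into the stand so that both axle ends rest fully home in the open slots, without disturbing the glue bottle, the sanding block or the tape measure.

Things in the scene. Friction and masses are not known exactly. Their poses are not given: they have to be found in the camera images.
- shelf: Low slatted shelf fixed to the bench, 340 mm wide, open in front and at both ends. Origin: on the bench, middle of the foot of the back board's front face; +x into the back board, away from the opening, y along it, z up. Back board 150 mm high. A 20 mm square leg at each front corner (centres x -118, y +-158 mm). Roller starts beneath, centre 35 to 75 mm before the back board, axle roughly along y.
- shelf_lip (a point): Middle of the shelf's lower front edge: x -130, z 80 mm in the shelf's frame, same axes. Slats along y with gaps of about 22 mm between them, through which the roller shows from above, fill the 130 mm from here to the back board (underside 80 mm, top 98 mm above the bench); a 15 mm thick front rail rises from this edge to 155 mm above the bench.
- scoop: Aluminium dustpan-like scoop with a wooden handle, 119 mm wide, 0.28 kg, loose, flat on the bench. Origin: on its underside, mid-width, below the trough for the roller; +x out of the mouth, z up. Floor 2 mm high from the ridge at x +9.5 to x -10 mm, then sloping up to 8 mm at x -55. Side walls 16 mm high, x -57 to +7 mm, 113 mm apart inside; back wall 22 mm high at x -57.
- scoop_edge (a point): Middle of the scoop's 1.5 mm thick front edge (x +23 mm, on the bench). From it a ramp rises to the 4.5 mm high ridge at x +9.5. Pushed square against the back board, or to within 3 mm of it, the scoop gets its ridge under the roller, which settles in the trough: centre 0 to 10 mm behind the scoop's origin, 22 mm above the bench.
- scoop_grip (a point): Point to grip, on the handle's centre line: x -125, z 56.5 mm in the scoop's frame, 18 mm short of the handle's top end. Bar 16 mm thick along the scoop's y (grip across y), 22 mm deep, rising backwards at 50 degrees to the bench. With the scoop fully in, it is 18 mm outside the shelf rail: an upright gripper would hit the rail; lean it back 25 to 50 degrees, fingers down and towards the mouth.
- roller: Guide roller, loose: white nylon cylinder 40 mm in diameter, 60 mm long, on a steel axle 8 mm in diameter and 96 mm long over all (18 mm stub at each end); one rigid piece, about 0.16 kg. Origin at its centre; its y axis is the axle; x and z turn as it rolls. Either way round is the same.
- roller_end_a (a point): Centre of the axle's end at +y of the roller (48 mm from its centre).
- roller_end_b (a point): Centre of the axle's end at -y of the roller (48 mm from its centre).
- stand: Roller stand fixed to the bench: grey base plate 90 x 120 x 10 mm with two upright steel cheeks, 6 mm thick, 70 mm apart inside, 77 mm high. Origin: on the bench under its middle, z up; the seated axle lies along y. Each cheek has an open-topped slot 10 mm wide (x), bottom 46 mm above the bench, flaring from 62 mm height to about 26 mm wide at the top.
- stand_seat (a point): Where the roller's centre is when seated: middle of the stand, 50 mm above the bench.
- glue: White glue bottle 52 mm in diameter, 130 mm high, standing on the shelf. Origin under its middle. Leave it alone.
- sanding_block: Cork sanding block 110 x 65 x 35 mm lying on the bench. Origin under its middle. Leave it alone.
- tape_measure: Black tape measure 70 x 35 x 64 mm standing on the bench, its steel hook to +x. Origin under its middle. Leave it alone.
Things that resemble listed ones, but are neither listed nor needed, are in the scene too. What is shaped like the stand but orange or pink is not meant.

How it is judged:
By the outcome, as a careful person would: the job done as asked, in the order asked, and still so for the second after the job is handed in, with the robot touching nothing.
It also fails if it takes over 72 s, if anything falls off the work surface, if the arm or the gripper's body presses on something with over 40 N, if the wrist force passes 120 N, or if a joint passes its speed limit or range.

## Working session

There is one attempt and no reset: what is moved stays moved. The work goes in short steps, Python scripts to look and compute and a tool call to move; the robot and the scene stay as the last step left them, time stands still between calls to the robot, and variables do not carry over. Pictures are saved under pics/ and viewed, at most 10 in all, crops included, and the job is handed in when it is done.

Besides the shell and the picture viewer there is one more tool, called by a JSON object that holds its "api" and its "payload", one argument or row to a line. arm_command: Moves the arm, as the interface text tells. Its arguments: {"type":"object","properties":{"plan":{"type":"array","items":{"type":"object","properties":{"x":{"type":"number"},"y":{"type":"number"},"z":{"type":"number"},"ax":{"type":"number"},"ay":{"type":"number"},"az":{"type":"number"},"gripper":{"type":"number"}}}}},"required":["plan"]}

```bash
ls; mkdir -p pics; python3 - <<'E'
from rig import *
import cv2,numpy as np
print(pinch_z); s=read_state(); print(s)
for n in ["side","top"]:
    d=get_image(n); np.savez(f"{n}0.npz",**d)
    cv2.imwrite(f"pics/{n}0.png",d["frame"][:,:,::-1])
    print(n,d["fx"],d["fy"],d["cx"],d["cy"],[k for k in d],np.round(d["world_to_cam"],3).tolist(),(d["z_map"]>0).mean())
E
```

```text
pics
18.700000000000003
{'time_s': 0.0, 'q': array([ 1.20729498,  0.70709267, -0.02759699,  1.48501014,  0.02201676,
        0.95092395, -0.07552991]), 'dq': array([ 1.18123913e-03, -2.79500094e-03, -1.29196655e-03,  8.68680737e-05,
        1.18449284e-03, -1.42857269e-03,  2.55860475e-04]), 'joint_torque': array([ 4.43228982e-04, -8.83181119e+01,  1.23443663e+00, -2.36153215e+01,
        1.69098488e-02,  6.46219982e-03,  8.31286093e-05]), 'ee_pos': array([ 181.75575906, -545.22561711,  230.83096468]), 'tool_rot': array([-3.14046326e+00,  6.46259849e-05,  3.21766306e-01]), 'ft_force': array([0.55777914, 0.21866303, 0.03051709]), 'wrist_torque': array([-0.00806166, -0.00897892, -0.00637019]), 'grip_force': 0.0, 'grip_width': 85.261470962803}
side 484.2654522110062 484.2654522110062 317.2314560625332 203.33404956269516 ['frame', 'z_map', 'fx', 'fy', 'cx', 'cy', 'world_to_cam'] [[-0.924, -0.382, -0.007, 527.14], [0.235, -0.582, 0.779, -223.106], [-0.301, 0.718, 0.628, -1063.703], [0.0, 0.0, 0.0, 1.0]] 0.99593359375
top 479.81655769848487 479.81655769848487 319.00358739116984 201.43081987971306 ['frame', 'z_map', 'fx', 'fy', 'cx', 'cy', 'world_to_cam'] [[-0.006, -1.0, 0.005, -33.398], [0.996, -0.006, 0.083, -597.062], [-0.083, 0.005, 0.996, -1264.828], [0.0, 0.0, 0.0, 1.0]] 0.9958515625
```

View pics/top0.png

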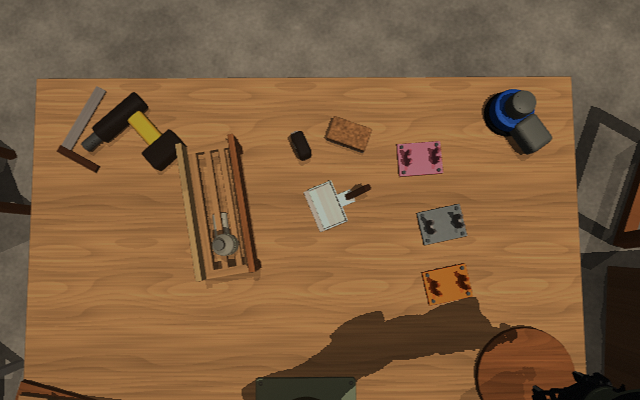

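View pics/side0.png

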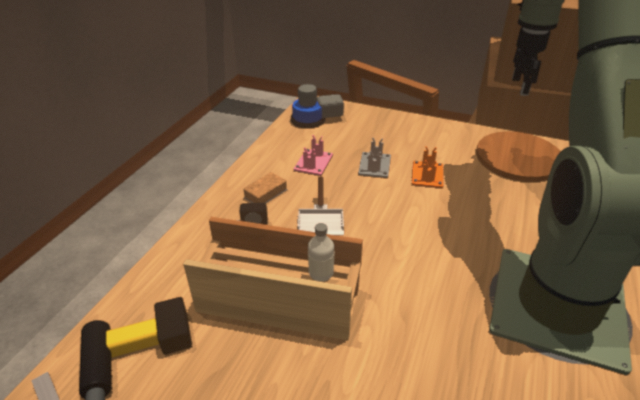

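The top view shows the shelf at about (217,208), with its pale back board on the left (190,212) and its red rail on the right (243,205). The scoop is at (327,205) with its handle at (360,190). Three stand-shaped things are in view: pink (419,158), grey (441,224) and orange (447,284). Grey is the one described, so I'll confirm it in a crop.

```bash
cat > h.py <<'E'
import numpy as np,cv2
from scipy.spatial.transform import Rotation as R
def load(f): return dict(np.load(f))
def cloud(d,T=None):
    z=d["z_map"].astype(float); v,u=np.mgrid[:z.shape[0],:z.shape[1]]
    P=np.stack([(u-d["cx"])/d["fx"]*z,-(v-d["cy"])/d["fy"]*z,-z],-1)
    T=np.linalg.inv(d["world_to_cam"]) if T is None else T
    W=P@T[:3,:3].T+T[:3,3]; W[z==0]=np.nan
    return W
def rect(P):  # min-area rect of xy points
    (c,s,a)=cv2.minAreaRect(P[:,:2].astype(np.float32)); return np.round(c,1),np.round(s,1),round(a,1)
E
python3 - <<'E'
from h import *
d=load("top0.npz"); W=cloud(d); f=d["frame"]; hsv=cv2.cvtColor(f,cv2.COLOR_RGB2HSV)
def reg(x0,y0,x1,y1,lo,hi):
    w=W[y0:y1,x0:x1]; m=(w[...,2]>lo)&(w[...,2]<hi); return w[m]
t=W[300:330,100:200,2]; print("bench z",np.nanmean(t))
for n,r in dict(board_top=(165,125,212,290,142,165),rail_top=(220,125,265,280,145,170),slats=(185,140,255,280,88,108),
   stand_plate=(410,200,472,248,5,16),stand_cheek=(410,200,472,248,62,85),scoop=(300,170,350,235,3,30),handle=(335,175,375,210,20,100),
   sand=(320,110,378,158,25,45),tape=(280,120,318,165,45,75),glue=(205,215,245,262,150,250)).items():
    P=reg(*r); print(n,len(P),rect(P),np.round(np.percentile(P[:,2],[5,50,95]),1))
a=cv2.resize(f[130:290,170:270],None,fx=3.7,fy=3.7,interpolation=cv2.INTER_CUBIC)
b=cv2.resize(f[160:260,300:370],None,fx=3.7,fy=3.7,interpolation=cv2.INTER_CUBIC)
c=cv2.resize(f[195:255,405:475],None,fx=3.7,fy=3.7,interpolation=cv2.INTER_CUBIC)
r=np.vstack([b,c]); r=r[:a.shape[0]] if len(r)>=len(a) else np.vstack([r,np.zeros((len(a)-len(r),r.shape[1],3),np.uint8)])
cv2.imwrite("pics/crop1.png",np.hstack([a,r])[:,:,::-1])
E
```

```text
bench z 0.6482058276231514
board_top 964 (array([564.8, 280. ]), array([339.4,  17. ]), 9.5) [144.8 150.1 153.9]
rail_top 977 (array([582.5, 174.2]), array([340.1,  62.1]), 9.1) [149.5 155.2 159. ]
slats 3242 (array([576.9, 209.2]), array([340.9, 132.1]), 9.4) [ 92.6  98.5 103. ]
stand_plate 1241 (array([ 537.9, -367.8]), array([167.1, 125.1]), 89.7) [ 6.3 10.1 14.4]
stand_cheek 59 (array([ 535.3, -370.2]), array([37.1, 82. ]), 11.0) [62.9 71.9 78.8]
scoop 1261 (array([597.5, -52.2]), array([134.5, 175.6]), 89.7) [ 3.2  5.6 19.9]
handle 179 (array([ 621.3, -128. ]), array([49.5, 88.2]), 23.3) [21.7 51.9 75.3]
sand 973 (array([ 781.3, -119.7]), array([109.9,  67. ]), 70.5) [30.  34.9 39.4]
tape 352 (array([746.8,   9.5]), array([70.3, 36.3]), 26.3) [55.7 62.9 67.9]
glue 483 (array([503.4, 168.8]), array([ 50.3, 105.1]), 43.5) [154.6 187.5 229.4]
```

View pics/crop1.png

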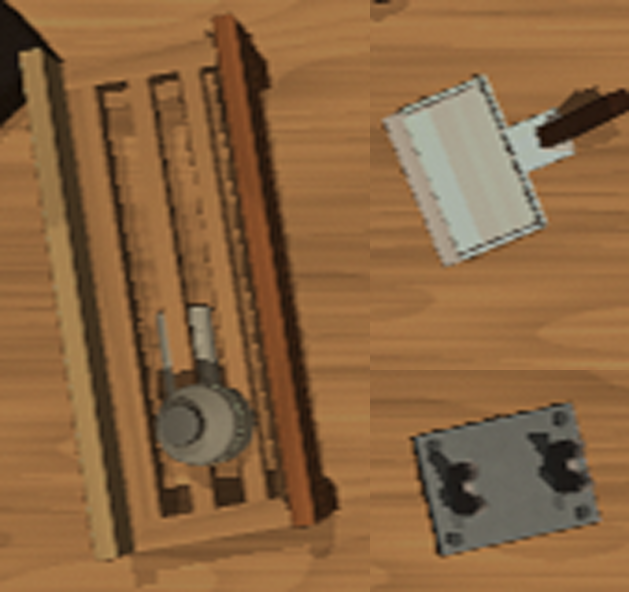

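```bash
python3 - <<'E'
from h import *
d=load("top0.npz"); W=cloud(d); f=d["frame"]; hsv=cv2.cvtColor(f,cv2.COLOR_RGB2HSV)
H,S,V=[hsv[...,i].astype(int) for i in range(3)]
def win(x0,y0,x1,y1):
    m=np.zeros(H.shape,bool); m[y0:y1,x0:x1]=1; return m
def big(m):
    n,l,st,_=cv2.connectedComponentsWithStats(m.astype(np.uint8)); return l==1+np.argmax(st[1:,4])
# stand plate by greyness
m=big(win(405,195,475,255)&(S<60)); P=W[m]; P=P[(P[:,2]>4)&(P[:,2]<16)]
print("stand",m.sum(),rect(P))
c=W[win(405,195,475,255)&(W[...,2]>40)&(W[...,2]<85)]
print("cheek pts",len(c),rect(c))
# scoop: low saturation
m=win(298,170,360,238)&(S<75)&(V>90); m=big(cv2.morphologyEx(m.astype(np.uint8),cv2.MORPH_OPEN,np.ones((9,9))))
P=W[m]; r=rect(P); print("scoop pan",m.sum(),r,np.round(np.percentile(P[:,2],[5,50,95]),1)); print(cv2.boxPoints(cv2.minAreaRect(P[:,:2].astype(np.float32))).round(1).tolist())
m=win(335,175,378,212)&(V<90)&(W[...,2]>20)
P=W[m]; L=cv2.fitLine(P.astype(np.float32),cv2.DIST_HUBER,0,.01,.01).ravel(); print("handle dir",L.round(3), P.min(0).round(1),P.max(0).round(1))
# roller
o=np.array([566.3,272.5]); a=np.deg2rad(99.4); X=np.array([np.cos(a),np.sin(a)]); Y=np.array([-X[1],X[0]])
q=W[...,:2]-o; sx=q@X; sy=q@Y
m=(sx<-5)&(sx>-120)&(abs(sy)<150)&(W[...,2]>15)&(W[...,2]<60)&(S<90)
print("roller px",m.sum()); 
for g0,g1 in ((-100,-75),(-75,-50),(-50,-25),(-25,0)):
    k=m&(sx>g0)&(sx<g1)
    if k.sum()>3: print(g0,k.sum(),"sx",np.percentile(sx[k],[2,50,98]).round(1),"sy",np.percentile(sy[k],[2,50,98]).round(1),"z",np.percentile(W[k][:,2],[5,50,95]).round(1), np.argwhere(k).min(0),np.argwhere(k).max(0))
E
```

```text
stand 1393 (array([ 534.8, -369. ]), array([ 88.6, 118.2]), 12.2)
cheek pts 141 (array([ 535.1, -370.8]), array([37.7, 83.8]), 11.7)
scoop pan 1161 (array([590. , -55.3]), array([123.4,  63.7]), 32.1) [nan nan nan]
[[520.7999877929688, -61.099998474121094], [554.5999755859375, -115.0999984741211], [659.2000122070312, -49.5], [625.2999877929688, 4.5]]
handle dir [ 2.57000e-01 -6.30000e-01  7.33000e-01  6.19036e+02 -1.38015e+02
  5.07620e+01] [ 603.2 -170.1   20.2] [ 638.  -109.9   78.5]
roller px 136
-75 92 sx [-59.6 -55.  -50.3] sy [ 8.7 34.4 62.4] z [27.8 33.9 40.2] [213 222] [233 228]
-50 29 sx [-49.9 -27.2 -25.1] sy [10.7 39.2 64.6] z [32.6 35.7 41.2] [215 213] [236 225]
-25 15 sx [-24.8 -23.6 -21.5] sy [17.4 41.2 61.6] z [26.3 29.2 34.7] [218 213] [235 215]
```

```bash
python3 - <<'E'
from h import *
d=load("top0.npz"); W=cloud(d); f=d["frame"]; hsv=cv2.cvtColor(f,cv2.COLOR_RGB2HSV)
S,V=[hsv[...,i].astype(int) for i in (1,2)]
m=np.zeros(S.shape,np.uint8); m[170:238,298:372]=((S<75)&(V>90))[170:238,298:372]
m=cv2.morphologyEx(m,cv2.MORPH_OPEN,np.ones((9,9)))
v,u=np.nonzero(m); 
# rays onto z=6 (mean)
T=np.linalg.inv(d["world_to_cam"]); r=np.stack([(u-d["cx"])/d["fx"],-(v-d["cy"])/d["fy"],-np.ones(len(u))],-1)@T[:3,:3].T
P=T[:3,3]+r*((4-T[2,3])/r[:,2])[:,None]
print(len(P),rect(P)); print(cv2.boxPoints(cv2.minAreaRect(P[:,:2].astype(np.float32))).round(1).tolist())
a=np.deg2rad(112.2);X=np.array([np.cos(a),np.sin(a)]);Y=np.array([-X[1],X[0]])
for t in (106,109,112,115): 
    a=np.deg2rad(t);X=np.array([np.cos(a),np.sin(a)]);Y=np.array([-X[1],X[0]]); s=P[:,:2]
    e=lambda k:np.percentile(s@k,[.3,99.7]); ex,ey=e(X),e(Y); print(t,(ex[1]-ex[0]).round(1),(ey[1]-ey[0]).round(1),"front mid",(X*ex[1]+Y*ey.mean()).round(1))
E
```

```text
1161 (array([587. , -52.4]), array([119.9,  79.9]), 21.8)
[[516.5, -37.5], [546.2000122070312, -111.69999694824219], [657.5, -67.19999694824219], [627.7999877929688, 7.0]]
106 80.6 117.8 front mid [575.9 -12.9]
109 78.2 117.1 front mid [574.6 -14.5]
112 77.8 116.9 front mid [573.1 -15.5]
115 79.5 117.2 front mid [570.9 -15.3]
```

```bash
cat >> h.py <<'E'
PZ=18.7
def pose():
    from rig import read_state
    s=read_state(); return s,np.array(s["ee_pos"]),R.from_euler("xyz",s["tool_rot"]).as_matrix()
def ori(yaw,lean): # tool x toward yaw (deg) when down, leaned so z points toward yaw
    return R.from_euler("z",yaw,degrees=True).as_matrix()@np.diag([1.,-1,-1])@R.from_euler("y",lean,degrees=True).as_matrix()
def goal(pinch,Rt,back=0):
    """row (cm, deg) bringing grasp point to 'pinch' minus back along tool z"""
    s,p,Rc=pose(); t=np.array(pinch,float)-Rt[:,2]*(back-PZ)
    d=Rc.T@(t-p)/10; w=R.from_matrix(Rc.T@Rt).as_rotvec(degrees=True)
    print("row xyz",d.round(2),"a",w.round(2),"| t",round(s["time_s"],2),"tcp",p.round(1),"->",t.round(1))
E
python3 - <<'E'
from h import *
Rt=ori(111.8,40); print(Rt.round(2)); goal([627,-154,56.5],Rt,110)
E
```

```text
[[-0.28  0.93 -0.24]
 [ 0.71  0.37  0.6 ]
 [ 0.64  0.   -0.77]]
row xyz [ 54.96 -17.16  10.46] a [ 32.41  30.56 -89.19] | t 0.1 tcp [ 181.7 -545.3  230.9] -> [ 648.8 -208.5  126.4]
```

{"api": "arm_command", "payload": {
  "plan": [
    {"x": 6, "y": -2, "z": 0.5, "ax": 3, "ay": 3, "az": -9, "gripper": 100},
    {"x": 12, "y": -4, "z": 1, "ax": 6.5, "ay": 6, "az": -18, "gripper": 100},
    {"x": 18, "y": -6, "z": 2, "ax": 10, "ay": 9, "az": -27, "gripper": 100},
    {"x": 24, "y": -8, "z": 3, "ax": 13, "ay": 12, "az": -36, "gripper": 100},
    {"x": 30, "y": -10, "z": 4, "ax": 16, "ay": 15, "az": -45, "gripper": 100},
    {"x": 36, "y": -12, "z": 5.5, "ax": 19.5, "ay": 18.5, "az": -54, "gripper": 100},
    {"x": 42, "y": -13.5, "z": 7, "ax": 23, "ay": 21.5, "az": -63, "gripper": 100},
    {"x": 47, "y": -15, "z": 8, "ax": 26, "ay": 24.5, "az": -71, "gripper": 100}
  ]
}}

```text
time_s: 1.1
ee_pos: [580.7, -254.1, 150.6]
tool_rot: [-3.027, -0.575, 1.569]
ft_force: [0.5, 0.3, 0.4]
grip_width: 85.6
grip_force: 0.0
```

```bash
python3 - <<'E'
from h import *
s,_,_=pose(); print(s["q"].round(2)); goal([627,-154,56.5],ori(111.8,40),110)
E
```

```text
[ 0.7   1.19 -0.52  0.8   0.    1.57  0.43]
row xyz [2.52 7.27 3.71] a [  6.51   5.93 -17.95] | t 1.1 tcp [ 580.7 -254.1  150.6] -> [ 648.8 -208.5  126.4]
```

{"api": "arm_command", "payload": {
  "plan": [
    {"x": 1.2, "y": 3.6, "z": 1.8, "ax": 3.2, "ay": 3, "az": -9, "gripper": 100},
    {"x": 2.5, "y": 7.3, "z": 3.7, "ax": 6.5, "ay": 5.9, "az": -18, "gripper": 100},
    {"x": 2.5, "y": 7.3, "z": 3.7, "ax": 6.5, "ay": 5.9, "az": -18, "gripper": 100},
    {"x": 2.5, "y": 7.3, "z": 3.7, "ax": 6.5, "ay": 5.9, "az": -18, "gripper": 100}
  ]
}}

```text
time_s: 1.6
ee_pos: [639.6, -201.0, 122.5]
tool_rot: [3.133, -0.689, 1.953]
ft_force: [-0.7, -1.2, 0.5]
grip_width: 85.0
grip_force: 0.0
```

```bash
python3 - <<'E'
from h import *
from rig import get_image
s,p,Rc=pose(); d=get_image("wrist"); np.savez("w1.npz",**d,p=p,Rc=Rc); cv2.imwrite("pics/w1.png",d["frame"][:,:,::-1])
print(s["q"].round(2)); goal([627,-154,56.5],ori(111.8,40),0)
E
```

```text
[ 0.47  1.45 -0.21  0.15 -0.3   2.02  0.7 ]
row xyz [-0.49  0.65 10.18] a [ 0.39  0.45 -0.08] | t 1.65 tcp [ 638.6 -202.2  123.7] -> [ 622.5 -142.8   42.2]
```

View pics/w1.png

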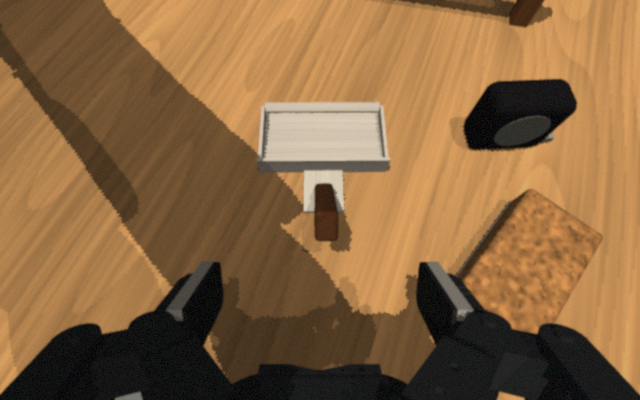

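The wrist view shows the scoop pan at (324,137) and the handle from (324,185) to (326,238), nearly on the centre line between the finger pads (222 and 418). I'll measure the handle in the tool and world frames.

```bash
python3 - <<'E'
from h import *
d=load("w1.npz"); T=np.eye(4); T[:3,:3]=d["Rc"]; T[:3,3]=d["p"]
C=d["tool_from_camera"]; W=cloud(d,T@C)
f=d["frame"]; hsv=cv2.cvtColor(f,cv2.COLOR_RGB2HSV); m=np.zeros(f.shape[:2],bool)
m[180:245,308:345]=True; m&=(W[...,2]>22)
P=W[m]; a=np.deg2rad(111.8);X=np.array([np.cos(a),np.sin(a)]);Y=np.array([-X[1],X[0]])
rel=P[:,:2]-[580.7,-36.6]; sx,sy=rel@X,rel@Y
for z0 in (25,35,45,55,65):
    k=(P[:,2]>z0)&(P[:,2]<z0+10)
    if k.sum()>5: print(z0,k.sum(),"sx",np.percentile(sx[k],[2,50,98]).round(1),"sy",np.percentile(sy[k],[2,50,98]).round(1))
print("top",P[:,2].max().round(1))
# pan rims
m=np.zeros(f.shape[:2],bool); m[95:175,250:400]=True; m&=(hsv[...,1]<60)&(W[...,2]>-3)&(W[...,2]<28)
P=W[m]; print("pan",len(P),rect(P))
goal([627,-154,56.5],ori(111.8,33),0)
E
```

```text
25 78 sx [-95.3 -91.7 -87. ] sy [-6.4  0.6  8. ]
35 81 sx [-104.  -100.4  -96.4] sy [-6.9  0.8  7.9]
45 102 sx [-113.1 -108.1 -104.1] sy [-7.1  1.   7.9]
55 225 sx [-144.9 -121.2 -112.7] sy [-7.1  0.3  7.8]
65 680 sx [-142.9 -134.3 -121.6] sy [-7.   0.4  7.7]
top 75.6
pan 8641 (array([587.5, -57.3]), array([118.2,  85.8]), 21.6)
row xyz [-0.71  0.65 10.17] a [ 0.38 -6.55 -0.1 ] | t 1.65 tcp [ 638.6 -202.2  123.7] -> [ 623.2 -144.5   40.8]
```

{"api": "arm_command", "payload": {
  "plan": [
    {"x": -0.7, "y": 0.7, "z": 0, "ay": -6.5, "gripper": 100},
    {"x": -0.7, "y": 0.7, "z": 4, "ay": -6.5, "gripper": 100},
    {"x": -0.8, "y": 0.7, "z": 7, "ay": -6.5, "gripper": 100},
    {"x": -0.8, "y": 0.7, "z": 10, "ay": -6.5, "gripper": 100},
    {"x": -0.8, "y": 0.7, "z": 10, "ay": -6.5, "gripper": 100}
  ]
}}

```text
validation failed for argument at $.pl...
```

```bash
python3 - <<'E'
from h import *
s,_,_=pose(); print(s["q"].round(2)); goal([628,-155.5,56.5],ori(111.8,33),0)
E
```

```text
[ 0.47  1.45 -0.21  0.15 -0.31  2.02  0.7 ]
row xyz [-0.85  0.69 10.06] a [ 0.38 -6.55 -0.1 ] | t 1.65 tcp [ 638.6 -202.2  123.7] -> [ 624.2 -146.    40.8]
```

{"api": "arm_command", "payload": {
  "plan": [
    {"x": -0.8, "y": 0.7, "z": 0, "ax": 0, "ay": -6.5, "az": 0, "gripper": 100},
    {"x": -0.8, "y": 0.7, "z": 4, "ax": 0, "ay": -6.5, "az": 0, "gripper": 100},
    {"x": -0.8, "y": 0.7, "z": 7, "ax": 0, "ay": -6.5, "az": 0, "gripper": 100},
    {"x": -0.8, "y": 0.7, "z": 10, "ax": 0, "ay": -6.5, "az": 0, "gripper": 100},
    {"x": -0.8, "y": 0.7, "z": 10, "ax": 0, "ay": -6.5, "az": 0, "gripper": 100}
  ]
}}

```text
time_s: 2.28
ee_pos: [623.0, -146.6, 42.8]
tool_rot: [3.138, -0.578, 1.947]
ft_force: [0.4, 0.0, 0.9]
grip_width: 85.0
grip_force: 0.0
```

```bash
python3 - <<'E'
from h import *
s,_,_=pose(); print(s["q"].round(2)); goal([628,-155.5,56.5],ori(111.8,33),0)
E
```

```text
[ 0.43  1.3  -0.19  0.83 -0.24  1.42  0.8 ]
row xyz [-0.1   0.13  0.16] a [ 0.33 -0.13 -0.19] | t 2.27 tcp [ 623.  -146.6   42.8] -> [ 624.2 -146.    40.8]
```

{"api": "arm_command", "payload": {
  "plan": [
    {"x": -0.1, "y": 0.1, "z": 0.1, "ax": 0, "ay": 0, "az": 0, "gripper": 0},
    {"x": -0.1, "y": 0.1, "z": 0.1, "ax": 0, "ay": 0, "az": 0, "gripper": 0},
    {"x": -0.1, "y": 0.1, "z": 0.1, "ax": 0, "ay": 0, "az": 0, "gripper": 0},
    {"x": -0.1, "y": 0.1, "z": 0.1, "ax": 0, "ay": 0, "az": 0, "gripper": 0},
    {"x": -0.1, "y": 0.1, "z": 0.1, "ax": 0, "ay": 0, "az": 0, "gripper": 0},
    {"x": -0.1, "y": 0.1, "z": 0.1, "ax": 0, "ay": 0, "az": 0, "gripper": 0}
  ]
}}

```text
time_s: 3.02
ee_pos: [625.2, -147.6, 42.2]
tool_rot: [3.135, -0.576, 1.947]
ft_force: [0.6, -1.0, 5.5]
grip_width: 15.4
grip_force: 58.9
```

```bash
cat >> h.py <<'E'
O=np.array([566.3,272.5]); _a=np.deg2rad(99.4); XS=np.array([np.cos(_a),np.sin(_a)]); YS=np.array([-XS[1],XS[0]])
def shelf(sx,sy): return O+XS*sx+YS*sy
E
python3 - <<'E'
from h import *
t=shelf(-190-118.8,39); goal([*t,47],ori(99.4,33),PZ)
E
```

```text
row xyz [10.21 -0.39  6.06] a [-6.27 -0.02 10.19] | t 3.02 tcp [ 625.2 -147.6   42.2] -> [578.3 -38.5  47. ]
```

{"api": "arm_command", "payload": {
  "plan": [
    {"x": 0.3, "y": 0, "z": -0.4, "ax": 0, "ay": 0, "az": 0, "gripper": 0},
    {"x": 2.3, "y": -0.1, "z": 1, "ax": -1.2, "ay": 0, "az": 2, "gripper": 0},
    {"x": 4.3, "y": -0.2, "z": 2.3, "ax": -2.5, "ay": 0, "az": 4.1, "gripper": 0},
    {"x": 6.3, "y": -0.2, "z": 3.5, "ax": -3.8, "ay": 0, "az": 6.1, "gripper": 0},
    {"x": 8.3, "y": -0.3, "z": 4.8, "ax": -5, "ay": 0, "az": 8.2, "gripper": 0},
    {"x": 10.2, "y": -0.4, "z": 6.1, "ax": -6.3, "ay": 0, "az": 10.2, "gripper": 0},
    {"x": 10.2, "y": -0.4, "z": 6.1, "ax": -6.3, "ay": 0, "az": 10.2, "gripper": 0},
    {"x": 10.2, "y": -0.4, "z": 6.1, "ax": -6.3, "ay": 0, "az": 10.2, "gripper": 0}
  ]
}}

```text
time_s: 4.03
ee_pos: [578.3, -39.1, 46.3]
tool_rot: [3.141, -0.576, 1.735]
ft_force: [-0.5, -0.7, -3.6]
grip_width: 15.1
grip_force: 59.2
```

```bash
python3 - <<'E'
from h import *
from rig import get_image
s,p,Rc=pose()
d=get_image("top"); W=cloud(d); f=d["frame"]; np.savez("top2.npz",**d)
cv2.imwrite("pics/t2.png",cv2.resize(f[125:295,170:390],None,fx=3.5,fy=3.5)[:,:,::-1])
goal([*shelf(-308.8,39),42],ori(99.4,33),PZ)
print(s["q"].round(2), s["tool_rot"])
E
```

```text
row xyz [-0.18 -0.    0.39] a [ 0.03  0.01 -0.01] | t 4.08 tcp [578.4 -39.1  46.2] -> [578.3 -38.5  42. ]
[ 0.38  1.12 -0.23  1.39 -0.39  0.92  0.7 ] [ 3.14120745 -0.57559058  1.73489532]
```

View pics/t2.png

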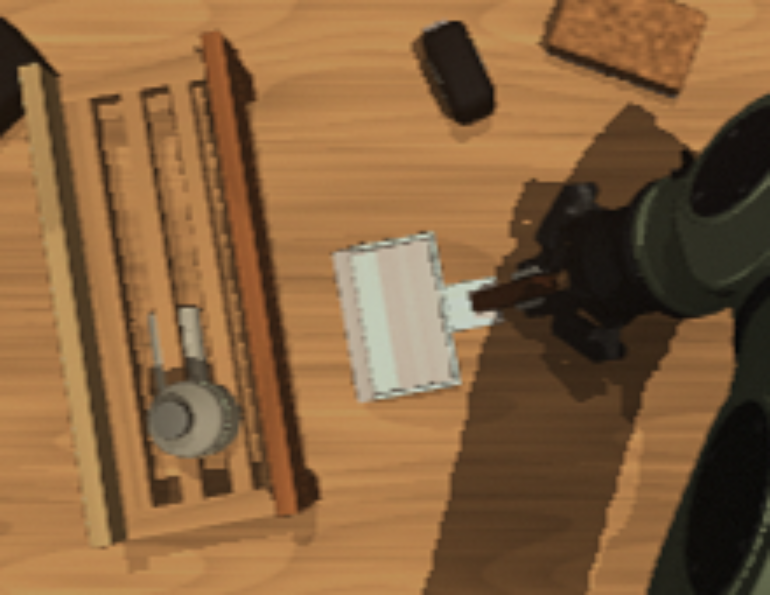

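The scoop is held in front of the shelf, pan centre at crop (397,318), parallel to the rail; the roller shows through the slats at (190,335). I'll measure the held pan once.

```bash
python3 - <<'E'
from h import *
d=load("top2.npz"); f=d["frame"]; hsv=cv2.cvtColor(f,cv2.COLOR_RGB2HSV); S,V=[hsv[...,i].astype(int) for i in (1,2)]
m=np.zeros(S.shape,np.uint8); m[185:245,260:308]=((S<75)&(V>90))[185:245,260:308]
m=cv2.morphologyEx(m,cv2.MORPH_OPEN,np.ones((9,9))); v,u=np.nonzero(m)
T=np.linalg.inv(d["world_to_cam"]); r=np.stack([(u-d["cx"])/d["fx"],-(v-d["cy"])/d["fy"],-np.ones(len(u))],-1)@T[:3,:3].T
P=T[:3,3]+r*((8-T[2,3])/r[:,2])[:,None]; c,s,a=rect(P); print(c,s,a)
rel=c-O; print("pan centre shelf frame",rel@XS,rel@YS,"expected",-207)
E
```

```text
[563.   52.9] [120.8  98.1] 9.9
pan centre shelf frame -216.1122710134931 39.122069441563234 expected -207
```

{"api": "arm_command", "payload": {
  "plan": [
    {"x": -0.2, "y": 0, "z": 0.4, "ax": 0, "ay": 0, "az": 0, "gripper": 0},
    {"x": 1.5, "y": 0, "z": 1.5, "ax": 0, "ay": 0, "az": 0, "gripper": 0},
    {"x": 3.6, "y": 0, "z": 2.8, "ax": 0, "ay": 0, "az": 0, "gripper": 0},
    {"x": 5.7, "y": 0, "z": 4.2, "ax": 0, "ay": 0, "az": 0, "gripper": 0},
    {"x": 7.4, "y": 0, "z": 5.3, "ax": 0, "ay": 0, "az": 0, "gripper": 0},
    {"x": 8.6, "y": 0, "z": 6.1, "ax": 0, "ay": 0, "az": 0, "gripper": 0},
    {"x": 9.4, "y": 0, "z": 6.6, "ax": 0, "ay": 0, "az": 0, "gripper": 0},
    {"x": 9.4, "y": 0, "z": 6.6, "ax": 0, "ay": 0, "az": 0, "gripper": 0}
  ]
}}

```text
time_s: 5.08
ee_pos: [559.3, 75.1, 42.3]
tool_rot: [3.141, -0.576, 1.735]
ft_force: [0.1, 0.1, -3.9]
grip_width: 15.4
grip_force: 59.8
```

```bash
python3 - <<'E'
from h import *
s,p,Rc=pose(); print("front edge sx",(p[:2]-O)@XS+118.8+23,"sy",(p[:2]-O)@YS, s["ft_force"].round(1),s["q"].round(2))
goal([*shelf(-23-118.8,39),41.5],ori(99.4,33),PZ)
E
```

```text
front edge sx -51.83557532685195 sy 39.10338820755222 [ 0.1  0.1 -3.9] [ 0.24  1.09 -0.29  1.58 -0.48  0.7   0.65]
row xyz [4.3  0.01 2.89] a [ 0.   -0.03  0.01] | t 5.08 tcp [559.3  75.1  42.3] -> [551.  126.2  41.5]
```

{"api": "arm_command", "payload": {
  "plan": [
    {"x": -0.1, "y": 0, "z": 0.15, "ax": 0, "ay": 0, "az": 0, "gripper": 0},
    {"x": 0.6, "y": 0, "z": 0.6, "ax": 0, "ay": 0, "az": 0, "gripper": 0},
    {"x": 1.3, "y": 0, "z": 1.05, "ax": 0, "ay": 0, "az": 0, "gripper": 0},
    {"x": 2, "y": 0, "z": 1.5, "ax": 0, "ay": 0, "az": 0, "gripper": 0},
    {"x": 2.7, "y": 0, "z": 1.95, "ax": 0, "ay": 0, "az": 0, "gripper": 0},
    {"x": 3.4, "y": 0, "z": 2.4, "ax": 0, "ay": 0, "az": 0, "gripper": 0},
    {"x": 3.8, "y": 0, "z": 2.7, "ax": 0, "ay": 0, "az": 0, "gripper": 0},
    {"x": 3.8, "y": 0, "z": 2.7, "ax": 0, "ay": 0, "az": 0, "gripper": 0}
  ]
}}

```text
time_s: 6.08
ee_pos: [553.8, 119.1, 41.7]
tool_rot: [3.137, -0.575, 1.734]
ft_force: [3.7, -12.3, 24.5]
grip_width: 15.3
grip_force: 64.3
```

```bash
python3 - <<'E'
from h import *
from rig import get_image
s,p,Rc=pose(); print("front edge sx",(p[:2]-O)@XS+118.8+23,"sy",(p[:2]-O)@YS, s["ft_force"].round(1),s["tool_rot"])
d=get_image("top"); W=cloud(d);hsv=cv2.cvtColor(d["frame"],cv2.COLOR_RGB2HSV); S=hsv[...,1]
q=W[...,:2]-O; sx=q@XS; sy=q@YS; m=(sx<-3)&(sx>-120)&(abs(sy)<150)&(W[...,2]>15)&(W[...,2]<60)&(S<90)
for g0,g1 in ((-100,-70),(-70,-45),(-45,-20),(-20,0)):
    k=m&(sx>g0)&(sx<g1)
    if k.sum()>3: print(g0,k.sum(),"sx",np.percentile(sx[k],[2,50,98]).round(1),"sy",np.percentile(sy[k],[2,50,98]).round(1),"z",np.percentile(W[k][:,2],[5,50,95]).round(1))
E
```

```text
front edge sx -7.49129481385107 sy 37.4295635864108 [  3.7 -12.3  24.5] [ 3.13706066 -0.57481075  1.73412068]
-100 69 sx [-89.2 -87.5 -85.4] sy [-18.3  38.   94.1] z [16.9 21.6 26. ]
-70 6 sx [-62.  -53.  -46.8] sy [-21.4 -20.7 -19.8] z [16.3 18.8 20.7]
-45 98 sx [-29.4 -24.3 -20.3] sy [-8.5 33.7 65.5] z [27.9 43.1 49. ]
-20 85 sx [-19.9 -16.1 -11.7] sy [-8.7 34.2 66.9] z [26.  44.3 48.2]
```

{"api": "arm_command", "payload": {
  "plan": [
    {"x": 0.3, "y": 0, "z": 0.15, "ax": 0, "ay": 0, "az": 0, "gripper": 0},
    {"x": 0.5, "y": 0, "z": 0.25, "ax": 0, "ay": 0, "az": 0, "gripper": 0},
    {"x": 0.7, "y": 0, "z": 0.4, "ax": 0, "ay": 0, "az": 0, "gripper": 0},
    {"x": 0.7, "y": 0, "z": 0.4, "ax": 0, "ay": 0, "az": 0, "gripper": 0}
  ]
}}

```text
time_s: 6.62
ee_pos: [552.2, 127.0, 41.8]
tool_rot: [3.138, -0.575, 1.734]
ft_force: [2.2, -11.5, 18.7]
grip_width: 15.5
grip_force: 63.5
```

```bash
cat > rol.py <<'E'
from h import *
from rig import get_image
s,p,Rc=pose(); print("front edge sx",(p[:2]-O)@XS+118.8+23,"sy",(p[:2]-O)@YS, s["ft_force"].round(1),s["tool_rot"])
d=get_image("top"); W=cloud(d);hsv=cv2.cvtColor(d["frame"],cv2.COLOR_RGB2HSV); S=hsv[...,1]
q=W[...,:2]-O; sx=q@XS; sy=q@YS; m=(sx<-3)&(sx>-120)&(abs(sy)<150)&(W[...,2]>24)&(W[...,2]<60)&(S<90)
for g0 in range(-70,0,5):
    k=m&(sx>g0)&(sx<g0+5)
    if k.sum()>3: print(g0,k.sum(),"sy",np.percentile(sy[k],[2,50,98]).round(1),"z",np.percentile(W[k][:,2],[5,50,95]).round(1))
E
python3 rol.py
```

```text
front edge sx 0.5532484298049241 sy 37.71562558029239 [  2.2 -11.5  18.7] [ 3.13799427 -0.5748405   1.7337769 ]
-60 45 sy [ 9.1 35.8 63.1] z [24.4 32.2 36.6]
-55 47 sy [ 8.8 35.6 62.2] z [31.8 37.9 42.7]
-50 9 sy [19.4 35.  58.8] z [37.5 41.3 43.8]
-30 28 sy [ 8.3 37.9 64.4] z [34.8 39.2 44.1]
-25 27 sy [10.4 36.  63.8] z [29.2 33.6 38. ]
```

{"api": "arm_command", "payload": {
  "plan": [
    {"x": -0.2, "y": 0, "z": -0.25, "ax": 0, "ay": 0, "az": 0, "gripper": 0},
    {"x": -1, "y": 0, "z": -0.75, "ax": 0, "ay": 0, "az": 0, "gripper": 0},
    {"x": -2.3, "y": 0, "z": -1.6, "ax": 0, "ay": 0, "az": 0, "gripper": 0},
    {"x": -3.9, "y": 0, "z": -2.6, "ax": 0, "ay": 0, "az": 0, "gripper": 0},
    {"x": -5.5, "y": 0, "z": -3.65, "ax": 0, "ay": 0, "az": 0, "gripper": 0},
    {"x": -7.1, "y": 0, "z": -4.7, "ax": 0, "ay": 0, "az": 0, "gripper": 0},
    {"x": -8.4, "y": 0, "z": -5.5, "ax": 0, "ay": 0, "az": 0, "gripper": 0},
    {"x": -9, "y": 0, "z": -5.9, "ax": 0, "ay": 0, "az": 0, "gripper": 0}
  ]
}}

```text
time_s: 7.68
ee_pos: [568.2, 21.6, 41.6]
tool_rot: [3.142, -0.577, 1.734]
ft_force: [-0.8, 5.8, 5.9]
grip_width: 15.0
grip_force: 60.6
```

```bash
python3 rol.py
```

```text
front edge sx -106.01176485983666 sy 39.13015083955346 [-0.8  5.8  5.9] [ 3.14150449 -0.57743321  1.73394187]
```

Roller is gone from under the shelf; I'll draw the scoop fully clear.

{"api": "arm_command", "payload": {
  "plan": [
    {"x": -0.6, "y": 0, "z": -0.4, "ax": 0, "ay": 0, "az": 0, "gripper": 0},
    {"x": -1.8, "y": 0, "z": -1.2, "ax": 0, "ay": 0, "az": 0, "gripper": 0},
    {"x": -3.2, "y": 0, "z": -2.1, "ax": 0, "ay": 0, "az": 0, "gripper": 0},
    {"x": -4.8, "y": 0, "z": -3.1, "ax": 0, "ay": 0, "az": 0, "gripper": 0},
    {"x": -6.2, "y": 0, "z": -4, "ax": 0, "ay": 0, "az": 0, "gripper": 0},
    {"x": -7, "y": 0, "z": -4.5, "ax": 0, "ay": 0, "az": 0, "gripper": 0},
    {"x": -7.3, "y": 0, "z": -4.7, "ax": 0, "ay": 0, "az": 0, "gripper": 0},
    {"x": -7.3, "y": 0, "z": -4.7, "ax": 0, "ay": 0, "az": 0, "gripper": 0}
  ]
}}

```text
time_s: 8.72
ee_pos: [582.1, -63.8, 41.3]
tool_rot: [3.141, -0.577, 1.734]
ft_force: [-0.7, 2.9, 10.9]
grip_width: 15.3
grip_force: 61.3
```

```bash
python3 - <<'E'
from h import *
from rig import get_image
s,p,Rc=pose(); print("front edge sx",(p[:2]-O)@XS+141.8,s["ft_force"].round(1),p)
d=get_image("top"); W=cloud(d); f=d["frame"]; np.savez("top3.npz",**d)
cv2.imwrite("pics/t3.png",cv2.resize(f[125:295,170:390],None,fx=3.5,fy=3.5)[:,:,::-1])
q=W[...,:2]-O; sx=q@XS; sy=q@YS; m=(sx<-150)&(sx>-270)&(abs(sy-39)<55)&(W[...,2]>28)&(W[...,2]<60)
P=W[m]; print(m.sum(),rect(P),np.percentile(P[:,2],98)); print(((np.array(rect(P)[0])-O)@XS),((np.array(rect(P)[0])-O)@YS))
E
```

```text
front edge sx -192.52351110976593 [-0.7  2.9 10.9] [582.13944002 -63.75165217  41.32257788]
347 (array([563.4,  46. ]), array([92.4, 39.1]), 9.3) 47.02393061635308
-222.98494931347787 39.854389716387665
```

View pics/t3.png

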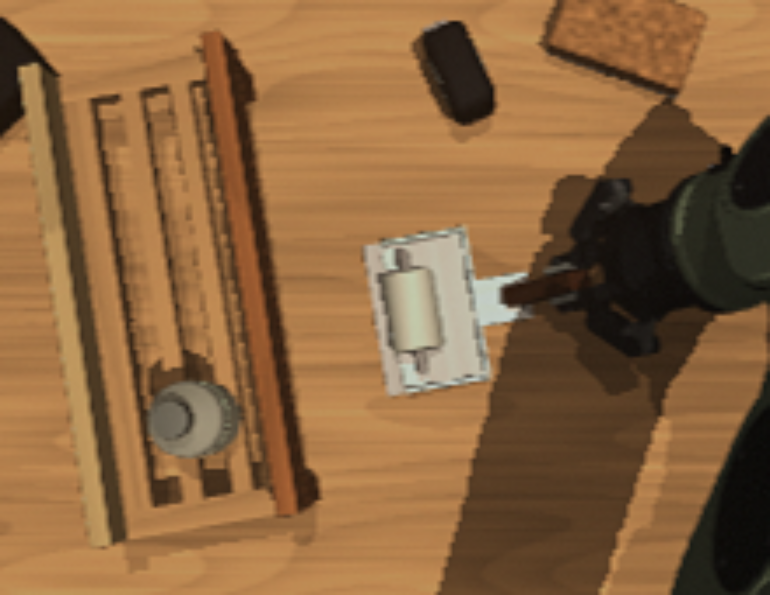

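The roller lies in the scoop at crop (412,308), with its axle square. The scoop is flat and clear of the shelf, so I'll release it and back off along the tool axis.

{"api": "arm_command", "payload": {
  "plan": [
    {"x": 0, "y": 0, "z": 0, "ax": 0, "ay": 0, "az": 0, "gripper": 100},
    {"x": 0, "y": 0, "z": 0, "ax": 0, "ay": 0, "az": 0, "gripper": 100},
    {"x": 0, "y": 0, "z": 0, "ax": 0, "ay": 0, "az": 0, "gripper": 100},
    {"x": 0, "y": 0, "z": -1.5, "ax": 0, "ay": 0, "az": 0, "gripper": 100},
    {"x": 0, "y": 0, "z": -5, "ax": 0, "ay": 0, "az": 0, "gripper": 100},
    {"x": 0, "y": 0, "z": -10, "ax": 0, "ay": 0, "az": 0, "gripper": 100},
    {"x": 0, "y": 0, "z": -15, "ax": 0, "ay": 0, "az": 0, "gripper": 100},
    {"x": 0, "y": 0, "z": -15, "ax": 0, "ay": 0, "az": 0, "gripper": 100}
  ]
}}

```text
time_s: 9.78
ee_pos: [596.4, -146.7, 169.7]
tool_rot: [3.137, -0.572, 1.734]
ft_force: [0.2, -0.3, -0.5]
grip_width: 85.2
grip_force: 0.0
```

```bash
python3 - <<'E'
from h import *
s,_,_=pose(); print(s["q"].round(2)); goal([563.4,46,180],ori(9.4,0),0)
E
```

```text
[ 0.49  1.03 -0.19  1.08 -0.34  1.35  0.66]
row xyz [15.98 -0.17 11.29] a [-25.47 -25.9   87.21] | t 9.78 tcp [ 596.4 -146.7  169.7] -> [563.4  46.  161.3]
```

{"api": "arm_command", "payload": {
  "plan": [
    {"x": 1.8, "y": 0, "z": 1.2, "ax": -2.8, "ay": -2.9, "az": 9.5, "gripper": 100},
    {"x": 3.6, "y": 0, "z": 2.5, "ax": -5.6, "ay": -5.7, "az": 19, "gripper": 100},
    {"x": 5.4, "y": 0, "z": 3.8, "ax": -8.4, "ay": -8.6, "az": 28.5, "gripper": 100},
    {"x": 7.2, "y": 0, "z": 5, "ax": -11.2, "ay": -11.4, "az": 38, "gripper": 90},
    {"x": 9, "y": 0, "z": 6.3, "ax": -14, "ay": -14.3, "az": 48, "gripper": 80},
    {"x": 10.8, "y": 0, "z": 7.6, "ax": -17, "ay": -17.3, "az": 58, "gripper": 75},
    {"x": 12.6, "y": -0.1, "z": 8.9, "ax": -20, "ay": -20.2, "az": 68, "gripper": 75},
    {"x": 14.4, "y": -0.1, "z": 10.2, "ax": -23, "ay": -23, "az": 78, "gripper": 75}
  ]
}}

```text
time_s: 10.78
ee_pos: [565.2, 30.9, 159.9]
tool_rot: [-3.095, -0.053, 0.324]
ft_force: [0.6, 0.0, -0.4]
grip_width: 64.0
grip_force: 0.0
```

```bash
python3 - <<'E'
from h import *
s,_,_=pose(); print(s["q"].round(2)); goal([563.4,46,150],ori(9.4,0),0)
E
```

```text
[-0.31  0.82  0.46  1.66 -0.58  0.77 -0.8 ]
row xyz [ 0.16 -1.36  2.94] a [-2.9  -2.79  9.24] | t 10.78 tcp [565.2  30.9 159.9] -> [563.4  46.  131.3]
```

{"api": "arm_command", "payload": {
  "plan": [
    {"x": 0.2, "y": -1.4, "z": 2.9, "ax": -2.9, "ay": -2.8, "az": 9.2, "gripper": 75},
    {"x": 0.2, "y": -1.4, "z": 2.9, "ax": -2.9, "ay": -2.8, "az": 9.2, "gripper": 75},
    {"x": 0.2, "y": -1.4, "z": 2.9, "ax": -2.9, "ay": -2.8, "az": 9.2, "gripper": 75},
    {"x": 0.2, "y": -1.4, "z": 2.9, "ax": -2.9, "ay": -2.8, "az": 9.2, "gripper": 75}
  ]
}}

```text
time_s: 11.28
ee_pos: [564.3, 44.6, 132.2]
tool_rot: [-3.14, -0.002, 0.17]
ft_force: [0.3, -0.5, 0.1]
grip_width: 64.0
grip_force: 0.0
```

```bash
python3 - <<'E'
from h import *
from rig import get_image
s,p,Rc=pose(); d=get_image("wrist"); np.savez("w2.npz",**d,p=p,Rc=Rc); cv2.imwrite("pics/w2.png",d["frame"][:,:,::-1])
T=np.eye(4); T[:3,:3]=Rc; T[:3,3]=p; W=cloud(d,T@d["tool_from_camera"])
m=(np.hypot(W[...,0]-563,W[...,1]-46)<65)&(W[...,2]>31)&(W[...,2]<60)
P=W[m]; print(s["grip_width"],m.sum(),rect(P),np.percentile(P[:,2],[2,50,98]).round(1)); c=rect(P)[0]
goal([563.4,46,22],ori(9.4,0),0)
E
```

```text
64.01465648659376 3452 (array([566.3,  45.8]), array([60. , 34.5]), 8.8) [31.6 38.6 41.3]
row xyz [-0.09 -0.12 12.88] a [-0.11 -0.11  0.33] | t 11.32 tcp [564.3  44.7 132.1] -> [563.4  46.    3.3]
```

View pics/w2.png

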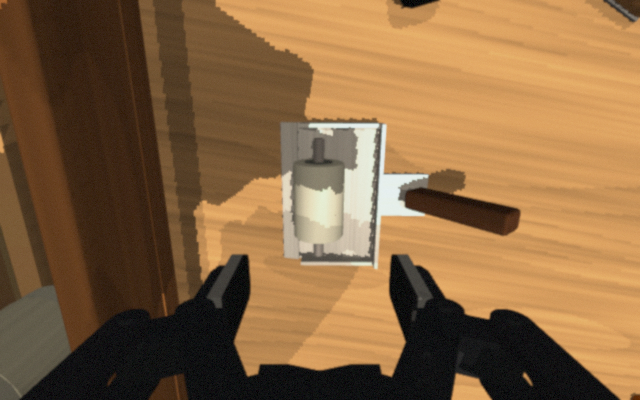

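The wrist view shows the roller at (318,200), body 60 mm long, centred between the pads. I'll narrow the opening to clear the scoop's back wall and descend.

{"api": "arm_command", "payload": {
  "plan": [
    {"x": 0.1, "y": -0.2, "z": 2, "ax": 0, "ay": 0, "az": 0.5, "gripper": 61},
    {"x": 0.1, "y": -0.2, "z": 6, "ax": 0, "ay": 0, "az": 0.5, "gripper": 61},
    {"x": 0.1, "y": -0.2, "z": 8.5, "ax": 0, "ay": 0, "az": 0.5, "gripper": 61},
    {"x": 0.1, "y": -0.2, "z": 10.5, "ax": 0, "ay": 0, "az": 0.5, "gripper": 61},
    {"x": 0.1, "y": -0.2, "z": 11.8, "ax": 0, "ay": 0, "az": 0.5, "gripper": 61},
    {"x": 0.1, "y": -0.2, "z": 12.5, "ax": 0, "ay": 0, "az": 0.5, "gripper": 61},
    {"x": 0.1, "y": -0.2, "z": 12.8, "ax": 0, "ay": 0, "az": 0.5, "gripper": 61},
    {"x": 0.1, "y": -0.2, "z": 12.8, "ax": 0, "ay": 0, "az": 0.5, "gripper": 61}
  ]
}}

```text
time_s: 12.32
ee_pos: [565.0, 48.1, 3.8]
tool_rot: [-3.14, -0.001, 0.162]
ft_force: [-0.6, 0.4, -0.6]
grip_width: 52.1
grip_force: 0.0
```

{"api": "arm_command", "payload": {
  "plan": [
    {"x": 0, "y": 0.1, "z": 0, "ax": 0, "ay": 0, "az": 0, "gripper": 20},
    {"x": 0, "y": 0.1, "z": 0, "ax": 0, "ay": 0, "az": 0, "gripper": 20},
    {"x": 0, "y": 0.1, "z": 0, "ax": 0, "ay": 0, "az": 0, "gripper": 20},
    {"x": 0, "y": 0.1, "z": 0, "ax": 0, "ay": 0, "az": 0, "gripper": 20},
    {"x": 0, "y": 0.1, "z": -1, "ax": 0, "ay": 0, "az": 0, "gripper": 20},
    {"x": 0, "y": 0.1, "z": -4, "ax": 0, "ay": 0, "az": 0, "gripper": 20},
    {"x": 0, "y": 0.1, "z": -10, "ax": 0, "ay": 0, "az": 0, "gripper": 20},
    {"x": 0, "y": 0.1, "z": -16, "ax": 0, "ay": 0, "az": 0, "gripper": 20}
  ]
}}

```text
time_s: 13.32
ee_pos: [564.5, 46.6, 165.9]
tool_rot: [-3.14, -0.001, 0.161]
ft_force: [0.7, 0.9, -1.6]
grip_width: 38.2
grip_force: 60.5
```

```bash
python3 - <<'E'
from h import *
s,_,_=pose(); print(s["q"].round(2)); goal([535,-369.5,200],ori(102,0),0)
E
```

```text
[-0.42  0.85  0.58  1.61 -0.58  0.85 -1.02]
row xyz [-9.6  40.59 -1.6 ] a [-2.000e-02 -8.000e-02 -9.275e+01] | t 13.32 tcp [564.5  46.6 165.9] -> [ 535.  -369.5  181.3]
```

{"api": "arm_command", "payload": {
  "plan": [
    {"x": -0.5, "y": 2.5, "z": -0.5, "ax": 0, "ay": 0, "az": -7, "gripper": 20},
    {"x": -1.5, "y": 7, "z": -1.6, "ax": 0, "ay": 0, "az": -17, "gripper": 20},
    {"x": -2.6, "y": 11.5, "z": -1.6, "ax": 0, "ay": 0, "az": -27, "gripper": 20},
    {"x": -3.7, "y": 16, "z": -1.6, "ax": 0, "ay": 0, "az": -37, "gripper": 20},
    {"x": -4.8, "y": 20.5, "z": -1.6, "ax": 0, "ay": 0, "az": -47, "gripper": 20},
    {"x": -5.9, "y": 25, "z": -1.6, "ax": 0, "ay": 0, "az": -57, "gripper": 20},
    {"x": -7, "y": 29.5, "z": -1.6, "ax": 0, "ay": 0, "az": -67, "gripper": 20},
    {"x": -8, "y": 34, "z": -1.6, "ax": 0, "ay": 0, "az": -77, "gripper": 20}
  ]
}}

```text
time_s: 14.32
ee_pos: [540.1, -303.4, 179.6]
tool_rot: [3.141, -0.001, 1.511]
ft_force: [1.1, 0.2, -1.5]
grip_width: 38.6
grip_force: 60.7
```

```bash
python3 - <<'E'
from h import *
s,_,_=pose(); print(s["q"].round(2)); goal([535,-369.5,185],ori(102,0),0)
E
```

```text
[ 0.41  0.84  0.12  1.38 -0.11  0.93  0.49]
row xyz [-6.63 -0.11  1.33] a [  0.03  -0.04 -15.43] | t 14.32 tcp [ 540.1 -303.4  179.6] -> [ 535.  -369.5  166.3]
```

{"api": "arm_command", "payload": {
  "plan": [
    {"x": -3.5, "y": 0, "z": 0.5, "ax": 0, "ay": 0, "az": -8, "gripper": 20},
    {"x": -6.6, "y": -0.1, "z": 1.3, "ax": 0, "ay": 0, "az": -15.4, "gripper": 20},
    {"x": -6.6, "y": -0.1, "z": 1.3, "ax": 0, "ay": 0, "az": -15.4, "gripper": 20},
    {"x": -6.6, "y": -0.1, "z": 1.3, "ax": 0, "ay": 0, "az": -15.4, "gripper": 20},
    {"x": -6.6, "y": -0.1, "z": 1.3, "ax": 0, "ay": 0, "az": -15.4, "gripper": 20}
  ]
}}

```text
time_s: 14.95
ee_pos: [535.8, -366.5, 166.2]
tool_rot: [3.141, -0.001, 1.775]
ft_force: [-0.1, -0.2, -0.7]
grip_width: 38.6
grip_force: 60.6
```

```bash
python3 - <<'E'
from h import *
from rig import get_image
s,p,Rc=pose(); d=get_image("wrist"); np.savez("w3.npz",**d,p=p,Rc=Rc); cv2.imwrite("pics/w3.png",d["frame"][:,:,::-1])
T=np.eye(4); T[:3,:3]=Rc; T[:3,3]=p; W=cloud(d,T@d["tool_from_camera"])
print(p,s["tool_rot"])
q=W[...,:2]-[535,-369.5]
m=(np.hypot(q[...,0],q[...,1])<70)&(W[...,2]>50)&(W[...,2]<85); P=W[m]; print("cheeks",m.sum(),rect(P))
Wt=cloud(d,d["tool_from_camera"]); 
m=(abs(Wt[...,1])<25)&(Wt[...,2]>-45)&(Wt[...,2]<20)&(Wt[...,0]<80)&(Wt[...,0]>-60); P=Wt[m]
print("held, tool frame:",m.sum()); 
for x in range(-20,80,5):
    k=(P[:,0]>=x)&(P[:,0]<x+5)
    if k.sum()>5: print(x,k.sum(),np.percentile(P[k,1],[5,95]).round(1),np.percentile(P[k,2],[2,50,98]).round(1))
E
```

```text
[ 535.82647621 -366.50631462  166.23063233] [ 3.14051758e+00 -1.29489120e-03  1.77490535e+00]
cheeks 466 (array([ 528.1, -333.8]), array([37.7,  6.4]), 12.2)
held, tool frame: 17909
-20 943 [-15.3  17.8] [-36.9 -34.3 -22. ]
-15 1013 [-16.6  18.6] [-37.2 -34.3 -22.6]
-10 1279 [-18.2  20.5] [-38.1 -34.6 -22.9]
-5 1324 [-18.2  20.5] [-39.  -34.4 -22.5]
0 1439 [-18.7  20.8] [-41.  -34.6 -22.8]
5 1525 [-19.6  21.9] [-41.3 -34.8 -22.8]
10 2430 [-23.7  24.1] [-43.8 -32.9  -7.9]
15 1193 [-15.2  17.5] [-37.1 -34.3 -22.7]
20 1262 [-15.4  17.6] [-37.  -34.2 -21.9]
25 2719 [-15.3  17.5] [-36.7 -29.3  -3.5]
30 969 [-10.4  13.6] [-33.9 -20.3  -7.5]
35 254 [-2.5  4.4] [-21.2 -19.8 -17.1]
40 266 [-2.5  4.7] [-21.4 -19.7 -16.5]
45 210 [-2.4  4.3] [-21.4 -19.4 -14.3]
```

View pics/w3.png

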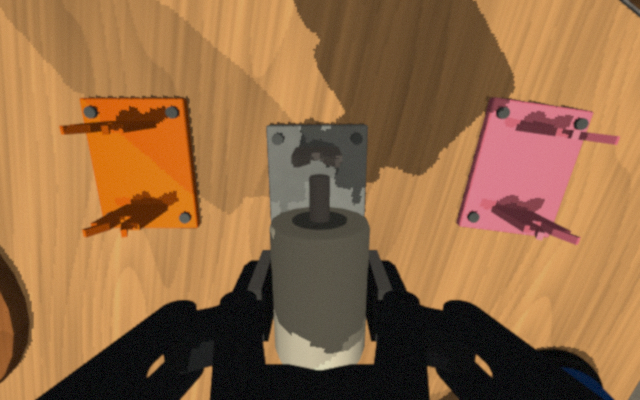

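{"api": "arm_command", "payload": {
  "plan": [
    {"x": -0.5, "y": -0.2, "z": 2, "ax": 0, "ay": 0, "az": -0.4, "gripper": 20},
    {"x": -0.5, "y": -0.2, "z": 5, "ax": 0, "ay": 0, "az": -0.4, "gripper": 20},
    {"x": -0.5, "y": -0.2, "z": 8, "ax": 0, "ay": 0, "az": -0.4, "gripper": 20},
    {"x": -0.5, "y": -0.2, "z": 9.5, "ax": 0, "ay": 0, "az": -0.4, "gripper": 20},
    {"x": -0.5, "y": -0.2, "z": 10.3, "ax": 0, "ay": 0, "az": -0.4, "gripper": 20},
    {"x": -0.5, "y": -0.2, "z": 11, "ax": 0, "ay": 0, "az": -0.4, "gripper": 20},
    {"x": -0.5, "y": -0.2, "z": 11, "ax": 0, "ay": 0, "az": -0.4, "gripper": 20}
  ]
}}

```text
time_s: 15.88
ee_pos: [534.6, -372.5, 55.8]
tool_rot: [3.141, -0.001, 1.782]
ft_force: [-0.4, -0.2, -1.9]
grip_width: 38.4
grip_force: 60.6
```

```bash
python3 - <<'E'
from h import *
from rig import get_image
s,p,Rc=pose(); print(p,s["tool_rot"],s["ft_force"],s["wrist_torque"])
d=get_image("wrist"); Wt=cloud(d,d["tool_from_camera"])
# axle and cheek beyond roller: tool x 36..55
for nm,m in (("axle",(Wt[...,0]>35)&(Wt[...,0]<52)&(abs(Wt[...,1])<9)&(Wt[...,2]>-25)&(Wt[...,2]<-12)),
             ("cheek",(Wt[...,0]>31)&(Wt[...,0]<48)&(abs(Wt[...,1])<30)&(Wt[...,2]>-27)&(Wt[...,2]<15)&(abs(Wt[...,1])>6))):
    P=Wt[m]; print(nm,m.sum(),[np.percentile(P[:,i],[3,50,97]).round(1) for i in range(3)] if m.sum() else "")
    if nm=="cheek":
        for sg in (-1,1): 
            k=P[:,1]*sg>0; print(sg,k.sum(),np.percentile(P[k,1],[2,50,98]).round(1) if k.sum() else "")
E
```

```text
[ 534.60305557 -372.52110094   55.84154492] [ 3.14064063e+00 -1.39011263e-03  1.78155059e+00] [-0.38490435 -0.22132007 -1.90664507] [-0.03516891 -0.02981807 -0.01261433]
axle 805 [array([35.4, 41.6, 47.8]), array([-8.5,  0.6,  4.8]), array([-21.3, -19.5, -13.5])]
cheek 1799 [array([36.6, 41.5, 42.4]), array([-16.2,   7.6,  19.4]), array([-19.8,  -8.6,  12.5])]
-1 803 [-17.  -11.2  -6.1]
1 996 [ 6.5 13.3 20.2]
```

{"api": "arm_command", "payload": {
  "plan": [
    {"x": 0, "y": 0.05, "z": 0.6, "ax": 0, "ay": 0, "az": 0, "gripper": 20},
    {"x": 0, "y": 0.05, "z": 1.1, "ax": 0, "ay": 0, "az": 0, "gripper": 20},
    {"x": 0, "y": 0.05, "z": 1.5, "ax": 0, "ay": 0, "az": 0, "gripper": 20},
    {"x": 0, "y": 0.05, "z": 1.8, "ax": 0, "ay": 0, "az": 0, "gripper": 20},
    {"x": 0, "y": 0.05, "z": 2.1, "ax": 0, "ay": 0, "az": 0, "gripper": 20},
    {"x": 0, "y": 0.05, "z": 2.1, "ax": 0, "ay": 0, "az": 0, "gripper": 20}
  ]
}}

```text
time_s: 16.68
ee_pos: [535.0, -372.3, 34.5]
tool_rot: [3.141, -0.002, 1.782]
ft_force: [0.3, -0.1, -0.4]
grip_width: 38.3
grip_force: 60.6
```

{"api": "arm_command", "payload": {
  "plan": [
    {"x": 0, "y": 0, "z": 0.1, "ax": 0, "ay": 0, "az": 0, "gripper": 20},
    {"x": 0, "y": 0, "z": 0.2, "ax": 0, "ay": 0, "az": 0, "gripper": 20},
    {"x": 0, "y": 0, "z": 0.2, "ax": 0, "ay": 0, "az": 0, "gripper": 20}
  ]
}}

```text
time_s: 17.05
ee_pos: [535.0, -372.3, 32.7]
tool_rot: [3.141, -0.002, 1.782]
ft_force: [-0.4, 1.0, -1.1]
grip_width: 38.3
grip_force: 60.6
```

{"api": "arm_command", "payload": {
  "plan": [
    {"x": 0, "y": 0, "z": 0.07, "ax": 0, "ay": 0, "az": 0, "gripper": 20},
    {"x": 0, "y": 0, "z": 0.15, "ax": 0, "ay": 0, "az": 0, "gripper": 20},
    {"x": 0, "y": 0, "z": 0.15, "ax": 0, "ay": 0, "az": 0, "gripper": 20}
  ]
}}

```text
time_s: 17.42
ee_pos: [535.1, -372.5, 31.9]
tool_rot: [3.14, -0.001, 1.781]
ft_force: [-2.8, 2.3, 10.5]
grip_width: 38.5
grip_force: 62.0
```

{"api": "arm_command", "payload": {
  "plan": [
    {"x": 0, "y": 0, "z": 0, "ax": 0, "ay": 0, "az": 0, "gripper": 75},
    {"x": 0, "y": 0, "z": 0, "ax": 0, "ay": 0, "az": 0, "gripper": 75},
    {"x": 0, "y": 0, "z": 0, "ax": 0, "ay": 0, "az": 0, "gripper": 75},
    {"x": 0, "y": 0, "z": -1, "ax": 0, "ay": 0, "az": 0, "gripper": 75},
    {"x": 0, "y": 0, "z": -4, "ax": 0, "ay": 0, "az": 0, "gripper": 75},
    {"x": 0, "y": 0, "z": -9, "ax": 0, "ay": 0, "az": 0, "gripper": 75},
    {"x": -3, "y": 0, "z": -14, "ax": 0, "ay": 0, "az": 0, "gripper": 75},
    {"x": -6, "y": 0, "z": -17, "ax": 0, "ay": 0, "az": 0, "gripper": 75}
  ]
}}

```text
time_s: 18.42
ee_pos: [548.0, -432.3, 205.1]
tool_rot: [3.138, 0.001, 1.782]
ft_force: [-0.1, -0.4, 0.3]
grip_width: 64.2
grip_force: 0.0
```

{"api": "arm_command", "payload": {
  "plan": [
    {"x": -5, "y": 0, "z": -2, "ax": 0, "ay": 0, "az": 0, "gripper": 75},
    {"x": -9, "y": 0, "z": -2, "ax": 0, "ay": 0, "az": 0, "gripper": 75},
    {"x": -9, "y": 0, "z": -2, "ax": 0, "ay": 0, "az": 0, "gripper": 75}
  ]
}}

```text
time_s: 18.8
ee_pos: [566.0, -520.4, 221.5]
tool_rot: [3.141, -0.001, 1.781]
ft_force: [0.5, 0.6, 1.1]
grip_width: 63.9
grip_force: 0.0
```

```bash
python3 - <<'E'
from h import *
from rig import get_image
s,p,Rc=pose(); d=get_image("wrist"); cv2.imwrite("pics/w4.png",d["frame"][:,:,::-1])
T=np.eye(4); T[:3,:3]=Rc; T[:3,3]=p; W=cloud(d,T@d["tool_from_camera"])
a=np.deg2rad(102); Y=np.array([np.cos(a),np.sin(a)]); X=np.array([Y[1],-Y[0]]); q=W[...,:2]-[535.5,-370.3]; sx,sy,z=q@X,q@Y,W[...,2]
k=(abs(sy)<28)&(abs(sx)<8)&(z>40)&(z<100); print("roller top z",k.sum(),np.percentile(z[k],[50,98]).round(1))
for lo,hi in ((42.5,55),(-55,-42.5),(31,34.5),(-34.5,-31)):
    k=(sy>lo)&(sy<hi)&(abs(sx)<10)&(z>30)&(z<90); print("stub",lo,k.sum(),np.percentile(z[k],[50,95]).round(1) if k.sum()>3 else "",np.percentile(sx[k],[5,95]).round(1) if k.sum()>3 else "")
t=get_image("top"); W=cloud(t); hsv=cv2.cvtColor(t["frame"],cv2.COLOR_RGB2HSV)
def reg(x0,y0,x1,y1,lo,hi):
    w=W[y0:y1,x0:x1]; return w[(w[...,2]>lo)&(w[...,2]<hi)]
for n,r in dict(sand=(320,110,378,158,25,45),tape=(280,120,318,165,45,75),glue=(205,215,245,262,150,250)).items(): print(n,rect(reg(*r)))
cv2.imwrite("pics/t4.png",cv2.resize(t["frame"][130:290,170:490],None,fx=2.5,fy=2.5)[:,:,::-1])
E
```

```text
roller top z 730 [68.  69.7]
stub 42.5 0  
stub -55 90 [51.7 53.6] [-3.1  3.9]
stub 31 0  
stub -34.5 173 [58.6 67.9] [-8.8  8.7]
sand (array([ 781.2, -120. ]), array([109.8,  66.7]), 69.7)
tape (array([747.2,   9.8]), array([70.8, 35.8]), 26.1)
glue (array([504.1, 168.9]), array([ 49.3, 105.8]), 46.1)
```

View pics/w4.png

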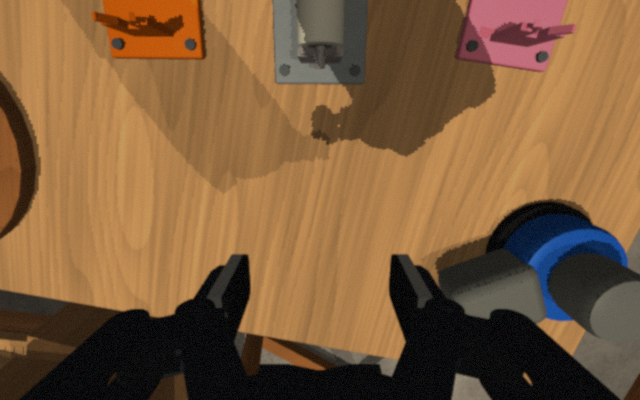

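View pics/t4.png

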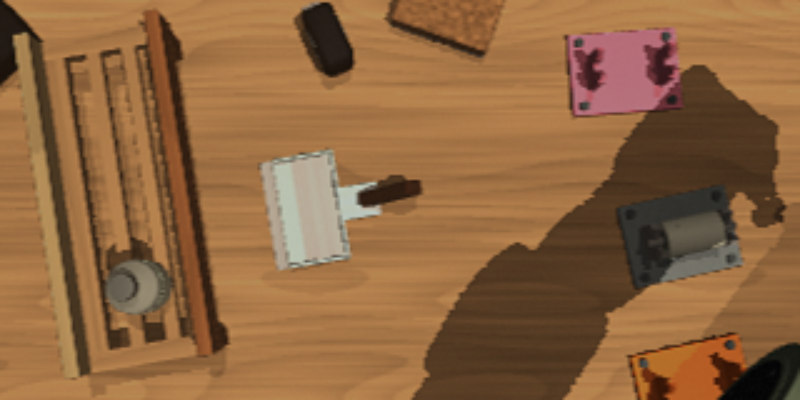

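The roller sits in the grey stand at (694,232). Its top is at z≈69.7 mm and the visible axle stub's top at 53.6 mm; fully seated would be 70 and 54. The scoop lies flat and clear of the shelf, and the other items haven't moved. I'll check the far stub from the top view, then hand in.

```bash
python3 - <<'E'
from h import *
from rig import get_image,hand_in
W=cloud(get_image("top")); a=np.deg2rad(102); Y=np.array([np.cos(a),np.sin(a)]); X=np.array([Y[1],-Y[0]])
q=W[...,:2]-[535,-369.5]; sx,sy,z=q@X,q@Y,W[...,2]
top=[]
for lo,hi in ((-28,-10),(10,28)):
    k=(sy>lo)&(sy<hi)&(abs(sx)<7)&(z>40)&(z<100); top.append(np.median(z[k])); print(lo,k.sum(),top[-1].round(1))
k=(sy>42)&(sy<52)&(abs(sx)<6)&(z>30)&(z<90); print("far stub",k.sum(),np.round(z[k],0))
if abs(top[0]-top[1])<2.5 and abs(np.mean(top)-69)<3: print(hand_in())
E
```

```text
-28 40 67.9
10 46 68.2
far stub 6 [54. 52. 51. 54. 50. 55.]
the job is handed in; nothing more can be done
None
```

The job is handed in: the roller is seated level in the grey stand, the scoop lies flat on the bench clear of the shelf, and the glue bottle, sanding block and tape measure were not disturbed.

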